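# Gauge the depth of the sample well

## Robot

A 6-joint arm with a two-finger parallel gripper is mounted at the origin on the work surface. World frame = base frame: x ahead of the robot, y to its left, z up, the work surface at z = 0. Lengths are in m, angles in rad, forces in N, time in s.
With the tool pointing down it reaches from about 0.425 to 0.95 m from the base axis. Payload 3.5 kg.
Tool frame: the origin (TCP) lies at the very end of the fingers, on their centre line; the grasp point (between the pads) lies 19 mm behind it; y points along the fingers, z is the direction in which the jaws open and shut, and the axes are right-handed (so a half turn about y gives the same grasp; the last joint's range is limited). The gripper opens to 85 mm and grips with 20 to 120 N. Pads are 22 mm wide; open, the fingers measure 114 mm over their backs; the gripper's body (76 mm by 85 mm) begins 54 mm behind the grasp point. The pads swing forward as they close: fully open they stand 13 mm farther back than shut.
Start: joints at [-1.347, 0.286, 1.577, -0, 1.279, -0.15], TCP at [0.247, -0.628, 0.231] pointing down, gripper open.
Joint ranges: [-2.77, 2.77], [-0.9, 2.22], [0.21, 2.48], [-1.53, 4.67], [0.24, 2.81], [-2.84, 2.84]. Speed limits (rad/s): [2.79, 2.79, 3.14, 3.14, 3.14, 3.14].

## Interface

Orientations are given as a unit quaternion [x, y, z, w].
In Python, from plant import ctrl, cams gives the robot as it stands.
- The arm moves only by the tool play_rows, never from a script. Its argument "steps" is a list of rows, each an object of numbers: "claw": the finger opening in cm, from 0 to 8.54; "tx", "ty", "tz": the shift along the tool's x, y, z in cm; "ax", "ay", "az": the turn, a rotation vector about the tool's x, y, z in degrees. A call has 1 to 12 rows; each row is the pose to reach, as a shift and turn from the pose commanded when the call began, along the tool's axes at that moment; what a row does not reach only later rows make up. A row lasts 1/12 s, in which the tool goes at most 41.7 mm and 7.16 degrees, less where a joint would pass 70% of its speed; a pose out of reach is approached as far as the arm can. A call with a gripper value outside its range is refused whole. The fingers move at their own pace and stop on an object; "grip_force" is the grip in N (left out, the last holds). Time passes only in rows, so rows that repeat a pose let the fingers close. It gives the time, the measured TCP pose, the force and the opening at its end, in the units of the state.
- ctrl.get_state(): the state, without advancing time (a new reading comes with each control period).
- cams.read_camera(name): name is "scene" or "top" or "wrist"; returns (picture, depth): 384x512x3 uint8, blue, green, red; 384x512 float32, m along the optical axis (not along the pixel's ray), 0 where there is no reading.
- cams.camera_model(name): a dict with "intrinsics" (3x3 intrinsics, pixels), "distortion" ([k1, k2, p1, p2, k3] as OpenCV has them; the pictures are not rectified), "rvec" (rotation vector, rad) and "tvec" (3), from world to camera coordinates, as OpenCV has them; the wrist camera has in their place "tool_from_camera" (4x4, takes a point from camera to tool coordinates, whose origin is the TCP and whose axes are the tool frame's). Camera axes: x right, y down, z forward; pixel columns grow to the right and rows downward; lengths in m; the calibration is good to about 2 mm. A picture is of the moment at which its call begins: read the wrist's pose just before it. camera_model takes no time and is no camera call.
- ctrl.sign_off(): hands the job in, once; it reports no verdict.
The state is a dict: "time": time; "qpos": joint angles; "dq": joint speeds; "joint_efforts": joint torques, N m; "eef_pos": TCP position; "tcp_rot": TCP orientation; "contact_force": force on the tool from outside, world axes, zero at the start; "wrist_torque": the same for the moment, N m; "opening": opening from 0.0 (shut) to 1.0 (fully open).
Only numpy, scipy, OpenCV 4.12 (cv2) and the standard library are available. Lean on these libraries where they do the work, as an engineer would, in place of code of your own. Each camera call takes 0.05 s, during which the arm holds its last target.

## Task

Check the sample well in the block with the yellow top: take the blue-headed depth rod out of its stand and lower it gently (do not drop it) into that well until its foot rests on the bottom. Hold it there, still, for about two seconds, then let go and leave the rod standing upright in the well. Leave the red-headed rod in the stand.

Things in the scene. Friction and masses are not known exactly. Their poses are not given: they have to be found in the camera images.
- depth_rod: Depth rod with a BLUE head, 125 mm tall, about 0.16 kg: steel foot 36 mm across, 12 mm high; 12 mm shaft; blue head 24 mm across, 85 to 125 mm above the underside, for gripping. Origin: centre of the foot's underside, z up the rod. Stands loosely, 8 mm above the table, in a 14 mm deep socket of the grey two-place stand (75 x 170 mm, 22 mm high; sockets 46 mm wide, 90 mm apart).
- red_rod: The other rod, with a RED head and otherwise the same size, in the other socket of the stand, its top 133 mm above the table. Not to be used. Origin: centre of its foot's underside, z up. Which socket holds which rod varies.
- yellow_block: Fixed block with a YELLOW top plate, 100 x 100 mm, 80 mm high. In the middle of its top one round blind well, 60 mm across and 60 mm deep, its flat floor 20 mm above the table: there the bottomed rod's origin is 20 mm above this origin and the rod stands 65 mm out of the top. Origin: centre of the block's underside, on the well's axis; z up.
- white_block: A like block with a WHITE top plate and the same well. Not to be used. Origin: centre of its underside, z up. The two blocks change places.
There are look-alikes about, which are no part of the job. What is shaped like the depth_rod but turquoise is not meant. What is shaped like the yellow_block but pink is not meant.

How it is judged:
On the way, in this order (a step that is already met when the one before it is completed fails the run):
1. the blue-headed rod is lifted out of the stand, held by the fingers (height (world z) of depth_rod above 0.04 m and contact force between the fingers and depth_rod above 0.5 N), for 0.2 s.
2. the rod rests on the floor of the yellow block's well, upright within 10 degrees, and is held there still by the fingers for 1 s (horizontal distance between depth_rod and yellow_block below 0.018 m and z of depth_rod in the frame of yellow_block between 0.014 and 0.026 m and angle between depth_rod's own z axis and vertical below 0.175 rad and linear speed of depth_rod below 0.02 m/s and contact force between the fingers and depth_rod above 0.5 N and contact force between depth_rod and yellow_block above 0.2 N), for 1 s.
At the end, for the whole second after the job is handed in: The blue-headed rod stands by itself on the floor of the yellow block's well (foot within 6 mm of the floor's height and 18 mm of the well's axis), upright within 10 degrees and at rest; the red-headed rod stands in the stand, within 30 mm of its starting place and 15 degrees of upright (horizontal distance between depth_rod and yellow_block below 0.018 m and z of depth_rod in the frame of yellow_block between 0.014 and 0.026 m and angle between depth_rod's own z axis and vertical below 0.175 rad and linear speed of depth_rod below 0.02 m/s and distance of red_rod from where it was at the start of the episode below 0.03 m and angle between red_rod's own z axis and vertical below 0.26 rad); the robot touches nothing.
It fails at once if the rod is dropped into the well (horizontal distance between depth_rod and yellow_block below 0.04 m and linear speed of depth_rod above 0.5 m/s and contact force between the fingers and depth_rod below 0.1 N).
It fails at once if the rod is rammed into the block with more than 60 N (contact force between depth_rod and yellow_block above 60 N).
It fails at once if the red-headed rod is taken out of the stand or knocked over (distance of red_rod from where it was at the start of the episode above 0.03 m or angle between red_rod's own z axis and vertical above 0.5 rad).
It also fails if it takes over 51 s, if anything falls off the work surface, if the arm or the gripper's body presses on something with over 40 N, if the wrist force passes 120 N, or if a joint passes its speed limit or range.

## Working session

There is one attempt and no reset: what is moved stays moved. The work goes in short steps, Python scripts to look and compute and a tool call to move; the robot and the scene stay as the last step left them, time stands still between calls to the robot, and variables do not carry over. Pictures are saved under pics/ and viewed, and the job is handed in when it is done.

Besides the shell and the picture viewer there is one more tool, called after "Call:" in YAML: its name, and indented under it one key for each argument. play_rows: Moves the arm, as the interface text tells. Its arguments: {"type":"object","properties":{"steps":{"type":"array","items":{"type":"object","properties":{"claw":{"type":"number"},"tx":{"type":"number"},"ty":{"type":"number"},"tz":{"type":"number"},"ax":{"type":"number"},"ay":{"type":"number"},"az":{"type":"number"}}}},"grip_force":{"type":"number"}},"required":["steps"]}

```bash
mkdir -p pics; ls; python3 - <<'E'
from plant import ctrl,cams
import cv2,numpy as np
s=ctrl.get_state();print(s)
for n in("scene","top"):
    p,d=cams.read_camera(n);cv2.imwrite(f"pics/{n}0.png",p);np.savez(f"pics/{n}0.npz",p=p,d=d);print(n,cams.camera_model(n))
print(cams.camera_model("wrist"))
E
```

```text
pics
{'time': 0.0, 'qpos': array([-1.34701699e+00,  2.87214466e-01,  1.57818179e+00,  5.80927689e-06,
        1.27858566e+00, -1.49992002e-01]), 'dq': array([-0.00106259,  0.00190802, -0.00077696,  0.00084611,  0.00054534,
       -0.0012706 ]), 'joint_efforts': array([-1.54649420e-03, -4.05980122e+01, -2.92625624e+01, -1.69993809e-04,
        5.86485170e-03, -4.33283617e-06]), 'eef_pos': array([ 0.24634877, -0.627736  ,  0.22991204]), 'tcp_rot': array([-0.13140874,  0.69563823, -0.69394977,  0.13135036]), 'contact_force': array([-0.81970834,  0.53395607,  0.24044442]), 'wrist_torque': array([ 0.02259993, -0.02653671,  0.06618131]), 'opening': 1.0042051463978254}
scene {'intrinsics': array([[469.2684686 ,   0.        , 250.85375158],
       [  0.        , 469.2684686 , 189.65847335],
       [  0.        ,   0.        ,   1.        ]]), 'distortion': array([0.05217587, 0.        , 0.        , 0.        , 0.        ]), 'rvec': array([ 1.89279289,  1.25691497, -0.67027548]), 'tvec': array([-0.20552114, -0.20492337,  1.4702603 ])}
top {'intrinsics': array([[462.95605922,   0.        , 264
[... 232 characters left out ...]
-2.18077001,  0.03354856]), 'tvec': array([0.02287533, 0.46417427, 1.03643027])}
{'intrinsics': array([[307.47905389,   0.        , 253.33424576],
       [  0.        , 307.47905389, 185.8058237 ],
       [  0.        ,   0.        ,   1.        ]]), 'distortion': array([-0.03200212,  0.        ,  0.        ,  0.        ,  0.        ]), 'tool_from_camera': array([[-2.05666953e-04,  9.53585218e-01,  3.01123213e-01,
        -7.65111498e-02],
       [-3.97871180e-05, -3.01123227e-01,  9.53585235e-01,
        -1.42192293e-01],
       [ 9.99999978e-01,  1.84140145e-04,  9.98715042e-05,
        -2.35710363e-04],
       [ 0.00000000e+00,  0.00000000e+00,  0.00000000e+00,
         1.00000000e+00]])}
```

View pics/scene0.png

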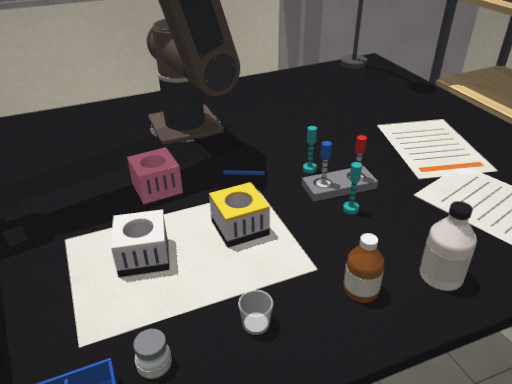

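View pics/top0.png

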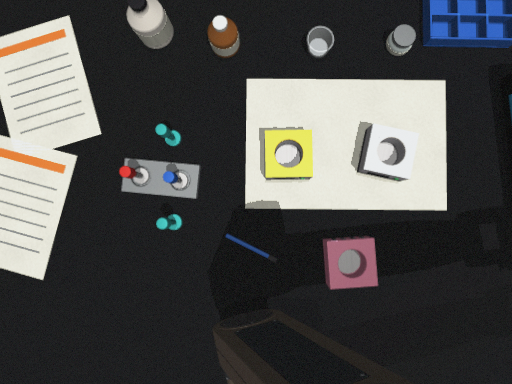

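The blue head in the top view is at about (169,177). It could be confused with the red head (126,172), the turquoise heads (162,129) and (163,224), and the blue pen (250,247). The yellow block is at (289,153). Its rivals are white (390,152) and pink (350,262). Next I'll measure these and crop in close.

```bash
cat > h.py <<'E'
import cv2,numpy as np
from plant import ctrl,cams
from scipy.spatial.transform import Rotation as R
def pose(n,s=None):
    m=cams.camera_model(n)
    if n=="wrist":
        T=np.eye(4);T[:3,:3]=R.from_quat(s["tcp_rot"]).as_matrix();T[:3,3]=s["eef_pos"]
        T=T@m["tool_from_camera"]; Rw,c=T[:3,:3],T[:3,3]
    else:
        Rc=cv2.Rodrigues(m["rvec"])[0]; Rw=Rc.T; c=-Rc.T@m["tvec"]
    return m,Rw,c
def ray(n,uv,s=None):
    m,Rw,c=pose(n,s)
    q=cv2.undistortPoints(np.array(uv,float).reshape(-1,1,2),m["intrinsics"],m["distortion"]).reshape(-1,2)
    return c,np.c_[q,np.ones(len(q))]@Rw.T
def onz(n,uv,z,s=None):
    c,d=ray(n,uv,s); return c+d*((z-c[2])/d[:,2])[:,None]
def cloud(n,d,s=None):
    v,u=np.mgrid[:384,:512]
    c,r=ray(n,np.stack([u,v],-1).reshape(-1,2),s)
    return (c+r*d.reshape(-1,1)).reshape(384,512,3)
E
python3 - <<'E'
from h import *
for n in("top","scene"):
    z=np.load(f"pics/{n}0.npz");p,d=z["p"],z["d"];P=cloud(n,d)
    hsv=cv2.cvtColor(p,cv2.COLOR_BGR2HSV);H,S,V=cv2.split(hsv)
    for nm,lo,hi in(("blue",108,125),("red",0,5),("turq",82,96),("yellow",22,34),("pink",165,179)):
        m=((H>=lo)&(H<=hi)&(S>110)&(V>50)).astype(np.uint8)
        k,l,st,ce=cv2.connectedComponentsWithStats(m)
        for i in range(1,k):
            if st[i,4]<30: continue
            q=P[(l==i)&(d>0)]
            zt=np.percentile(q[:,2],95); t=q[q[:,2]>zt-.006]
            print(n,nm,st[i],ce[i].round(1),"ztop",zt.round(3),"mean top",t.mean(0).round(4),np.ptp(t,axis=0).round(3))
z=np.load("pics/top0.npz")["p"]
cv2.imwrite("pics/crop0.png",cv2.resize(z[100:250,100:330],None,fx=3,fy=3,interpolation=cv2.INTER_CUBIC))
E
```

```text
top blue [ 423    0   89   48 4166] [467.1  23.2] ztop 0.048 mean top [ 0.8352 -0.4166  0.0464] [0.095 0.191 0.013]
top blue [163 171  15  12 139] [169.7 176.8] ztop 0.136 mean top [0.4816 0.219  0.1336] [0.022 0.022 0.007]
top blue [225 233  44  26 233] [246.7 245.3] ztop 0.012 mean top [0.336  0.0666 0.0095] [0.051 0.098 0.009]
top red [119 165  17  13 161] [126.5 171.5] ztop 0.136 mean top [0.4918 0.3062 0.134 ] [0.021 0.023 0.008]
top turq [155 123  27  24 362] [168.1 134.4] ztop 0.127 mean top [0.579  0.2385 0.1257] [0.022 0.023 0.008]
top turq [156 214  27  16 338] [169.3 222.2] ztop 0.127 mean top [0.3877 0.2326 0.1256] [0.022 0.023 0.008]
top yellow [ 265  130   48   48 1634] [288.1 153.4] ztop 0.083 mean top [ 0.5373 -0.023   0.0808] [0.101 0.1   0.009]
scene blue [320 141  13  19 202] [325.8 149.9] ztop 0.134 mean top [0.4842 0.215  0.1324] [0.022 0.023 0.008]
scene blue [223 170  42   5 187] [242.9 172.1] ztop 0.011 mean top [0.337  0.0603 0.0081] [0.054 0.097 0.008]
scene blue [  35  358   83   26 1155] [ 87.  374.5] ztop 0.051 mean top [ 0.8099 -0.3794  0.0493] [0.047 0.106 0.008]
scene red [355 135  12  19 188] [360.6 144.1] ztop 0.134 mean top [0.494  0.3042 0.1323] [0.026 0.023 0.007]
scene turq [303 125  15  48 389] [310.5 149.4] ztop 0.125 mean top [0.3904 0.2267 0.124 ] [0.024 0.025 0.008]
scene turq [343 162  19  53 469] [352.9 189.5] ztop 0.125 mean top [0.5814 0.2342 0.1244] [0.023 0.022 0.009]
scene yellow [ 209  182   60   40 1194] [238.5 200.9] ztop 0.082 mean top [ 0.5414 -0.028   0.0804] [0.105 0.103 0.007]
```

View pics/crop0.png

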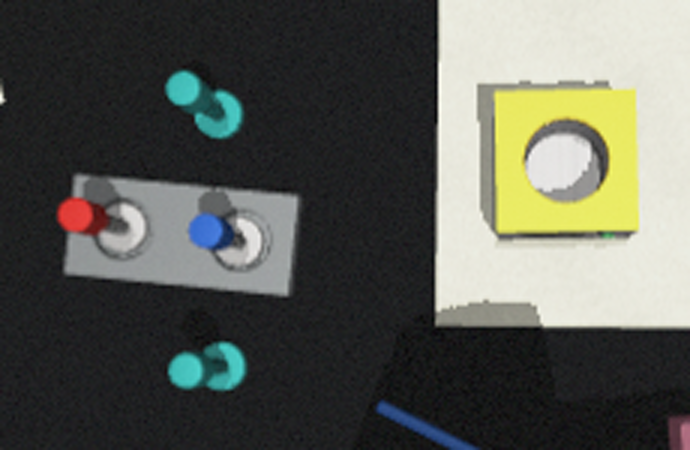

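```bash
cat >> h.py <<'E'
def delta(target,yaw=None,s=None,quiet=False):
    """tool-frame shift (cm) & rotvec (deg) to reach target TCP w/ tool pointing down, x axis at yaw(deg)"""
    s=s or ctrl.get_state(); Q=R.from_quat(s["tcp_rot"]); 
    t=Q.inv().apply(np.array(target)-s["eef_pos"])*100
    a=None
    if yaw is not None:
        y=np.radians(yaw); X=np.array([np.cos(y),np.sin(y),0]);Y=np.array([0,0,-1.]);Z=np.cross(X,Y)
        a=(Q.inv()*R.from_matrix(np.c_[X,Y,Z])).as_rotvec(degrees=True)
    print("t",s["time"],"pos",s["eef_pos"].round(4),"op",round(s["opening"],3),"F",s["contact_force"].round(1),"shift cm",t.round(2),"rot",None if a is None else a.round(2))
E
python3 - <<'E'
from h import *
s=ctrl.get_state();print(R.from_quat(s["tcp_rot"]).as_matrix().round(3))
for tg in((.5,-.25,.26),(.539,-.0255,.26),(.483,.217,.26)):
    for yaw in(0,6,):delta(tg,yaw)
E
```

```text
[[-0.931 -0.001  0.365]
 [-0.365  0.002 -0.931]
 [-0.    -1.    -0.002]]
t 0.1 pos [ 0.2464 -0.6278  0.2301] op 0.997 F [-0.4  0.2 -0.2] shift cm [-37.41  -2.93 -25.91] rot [ 1.0000e-02 -1.5858e+02 -1.8000e-01]
t 0.1 pos [ 0.2464 -0.6278  0.2301] op 0.997 F [-0.4  0.2 -0.2] shift cm [-37.41  -2.93 -25.91] rot [   0.   -164.58   -0.18]
t 0.1 pos [ 0.2464 -0.6278  0.2301] op 0.997 F [-0.4  0.2 -0.2] shift cm [-49.24  -2.88 -45.39] rot [ 1.0000e-02 -1.5858e+02 -1.8000e-01]
t 0.1 pos [ 0.2464 -0.6278  0.2301] op 0.997 F [-0.4  0.2 -0.2] shift cm [-49.24  -2.88 -45.39] rot [   0.   -164.58   -0.18]
t 0.1 pos [ 0.2464 -0.6278  0.2301] op 0.997 F [-0.4  0.2 -0.2] shift cm [-52.88  -2.83 -70.01] rot [ 1.0000e-02 -1.5858e+02 -1.8000e-01]
t 0.1 pos [ 0.2464 -0.6278  0.2301] op 0.997 F [-0.4  0.2 -0.2] shift cm [-52.88  -2.83 -70.01] rot [   0.   -164.58   -0.18]
```

The crop confirms it. The blue head is in the stand's right-hand socket at about world (0.483, 0.217), with a turquoise rod about 97 mm to either side in x. The yellow block's centre is at about (0.539, -0.026). I'll go over the yellow well first and look with the wrist camera.

Call:
play_rows:
  steps:
    - {"tx": -49.2,"ty": -3,"tz": -45.4,"ay": -68.6,"claw": 6}
    - {"tx": -49.2,"ty": -3,"tz": -45.4,"ay": -68.6,"claw": 6}
    - {"tx": -49.2,"ty": -3,"tz": -45.4,"ay": -68.6,"claw": 6}
    - {"tx": -49.2,"ty": -3,"tz": -45.4,"ay": -68.6,"claw": 6}
    - {"tx": -49.2,"ty": -3,"tz": -45.4,"ay": -68.6,"claw": 6}
    - {"tx": -49.2,"ty": -3,"tz": -45.4,"ay": -68.6,"claw": 6}
    - {"tx": -49.2,"ty": -3,"tz": -45.4,"ay": -68.6,"claw": 6}
    - {"tx": -49.2,"ty": -3,"tz": -45.4,"ay": -68.6,"claw": 6}
    - {"tx": -49.2,"ty": -3,"tz": -45.4,"ay": -68.6,"claw": 6}
    - {"tx": -49.2,"ty": -3,"tz": -45.4,"ay": -68.6,"claw": 6}
    - {"tx": -49.2,"ty": -3,"tz": -45.4,"ay": -68.6,"claw": 6}
    - {"tx": -49.2,"ty": -3,"tz": -45.4,"ay": -68.6,"claw": 6}

```text
invalid input at $.steps[0]: expected keys claw, tx, ty, tz, ax, ay, az
```

```bash
python3 - <<'E'
from h import *
delta((.539,-.0255,.26),270);delta((.483,.217,.26),270)
E
```

```text
t 0.1 pos [ 0.2464 -0.6278  0.2301] op 0.997 F [-0.4  0.2 -0.2] shift cm [-49.24  -2.88 -45.39] rot [  0.1  -68.58  -0.09]
t 0.1 pos [ 0.2464 -0.6278  0.2301] op 0.997 F [-0.4  0.2 -0.2] shift cm [-52.88  -2.83 -70.01] rot [  0.1  -68.58  -0.09]
```

Call:
play_rows:
  steps:
    - {"tx": -49.2,"ty": -3,"tz": -45.4,"ax": 0,"ay": -68.6,"az": 0,"claw": 6}
    - {"tx": -49.2,"ty": -3,"tz": -45.4,"ax": 0,"ay": -68.6,"az": 0,"claw": 6}
    - {"tx": -49.2,"ty": -3,"tz": -45.4,"ax": 0,"ay": -68.6,"az": 0,"claw": 6}
    - {"tx": -49.2,"ty": -3,"tz": -45.4,"ax": 0,"ay": -68.6,"az": 0,"claw": 6}
    - {"tx": -49.2,"ty": -3,"tz": -45.4,"ax": 0,"ay": -68.6,"az": 0,"claw": 6}
    - {"tx": -49.2,"ty": -3,"tz": -45.4,"ax": 0,"ay": -68.6,"az": 0,"claw": 6}
    - {"tx": -49.2,"ty": -3,"tz": -45.4,"ax": 0,"ay": -68.6,"az": 0,"claw": 6}
    - {"tx": -49.2,"ty": -3,"tz": -45.4,"ax": 0,"ay": -68.6,"az": 0,"claw": 6}
    - {"tx": -49.2,"ty": -3,"tz": -45.4,"ax": 0,"ay": -68.6,"az": 0,"claw": 6}
    - {"tx": -49.2,"ty": -3,"tz": -45.4,"ax": 0,"ay": -68.6,"az": 0,"claw": 6}
    - {"tx": -49.2,"ty": -3,"tz": -45.4,"ax": 0,"ay": -68.6,"az": 0,"claw": 6}
    - {"tx": -49.2,"ty": -3,"tz": -45.4,"ax": 0,"ay": -68.6,"az": 0,"claw": 6}

```text
time: 1.1
eef_pos: [0.4647, -0.1768, 0.2535]
tcp_rot: [0.5, -0.5, 0.5, -0.5]
contact_force: [1.6, 0.5, -0.5]
opening: 0.7
```

```bash
python3 - <<'E'
from h import *
delta((.539,-.0255,.26),270);delta((.483,.217,.26),270)
E
```

```text
t 1.1 pos [ 0.4647 -0.1768  0.2535] op 0.7 F [ 1.6  0.5 -0.5] shift cm [-15.13  -0.65   7.43] rot [ 0.01  0.01 -0.01]
t 1.1 pos [ 0.4647 -0.1768  0.2535] op 0.7 F [ 1.6  0.5 -0.5] shift cm [-39.38  -0.65   1.83] rot [ 0.01  0.01 -0.01]
```

Call:
play_rows:
  steps:
    - {"tx": -15,"ty": -0.6,"tz": 7.4,"ax": 0,"ay": 0,"az": 0,"claw": 6}
    - {"tx": -15,"ty": -0.6,"tz": 7.4,"ax": 0,"ay": 0,"az": 0,"claw": 6}
    - {"tx": -15,"ty": -0.6,"tz": 7.4,"ax": 0,"ay": 0,"az": 0,"claw": 6}
    - {"tx": -15,"ty": -0.6,"tz": 7.4,"ax": 0,"ay": 0,"az": 0,"claw": 6}
    - {"tx": -15,"ty": -0.6,"tz": 7.4,"ax": 0,"ay": 0,"az": 0,"claw": 6}
    - {"tx": -15,"ty": -0.6,"tz": 7.4,"ax": 0,"ay": 0,"az": 0,"claw": 6}
    - {"tx": -15,"ty": -0.6,"tz": 7.4,"ax": 0,"ay": 0,"az": 0,"claw": 6}

```text
time: 1.68
eef_pos: [0.5381, -0.0288, 0.2591]
tcp_rot: [0.501, -0.5, 0.499, -0.5]
contact_force: [0.4, -0.2, 0.7]
opening: 0.704
```

```bash
python3 - <<'E'
from h import *
s=ctrl.get_state();p,d=cams.read_camera("wrist");cv2.imwrite("pics/w1.png",p);np.savez("pics/w1.npz",p=p,d=d,**s)
P=cloud("wrist",d,s)
H,S,V=cv2.split(cv2.cvtColor(p,cv2.COLOR_BGR2HSV))
m=((H>=22)&(H<=34)&(S>110)&(V>50)).astype(np.uint8)
cs,h=cv2.findContours(m,cv2.RETR_CCOMP,cv2.CHAIN_APPROX_NONE)
for i,c in enumerate(cs):
    if len(c)<60: continue
    g=onz("wrist",c.reshape(-1,2),.08,s)[:,:2].astype(np.float32)
    print("hole" if h[0][i][3]>=0 else "outer",len(c),cv2.minAreaRect(g*1000),cv2.minEnclosingCircle(g*1000),cv2.fitEllipse(g*1000))
delta((.483,.217,.26),270,s)
E
```

```text
outer 365 ((536.4613647460938, -25.342330932617188), (100.3253402709961, 100.5462417602539), 1.491182565689087) ((536.447021484375, -25.240676879882812), 69.84601593017578) ((536.4404296875, -25.107860565185547), (116.9908218383789, 117.28337097167969), 44.07196807861328)
hole 155 ((536.9475708007812, -24.584747314453125), (58.891666412353516, 58.812347412109375), 44.622581481933594) ((536.5787353515625, -24.343881607055664), 30.080604553222656) ((536.5361328125, -24.404090881347656), (58.38956069946289, 59.01258850097656), 104.8260498046875)
t 1.6833 pos [ 0.5381 -0.0288  0.2591] op 0.704 F [ 0.4 -0.2  0.7] shift cm [-24.59  -0.09  -5.48] rot [0.08 0.07 0.01]
```

View pics/w1.png

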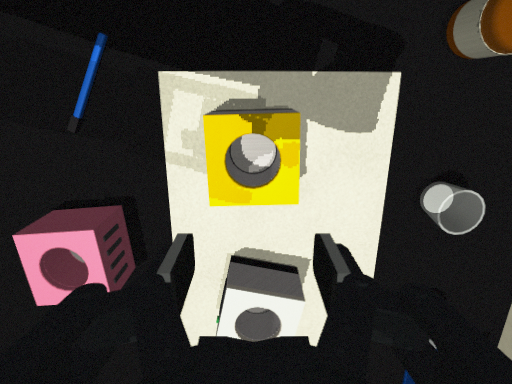

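The wrist image shows the yellow block's well centred at pixel (253,160), which puts its axis at about (0.537, -0.025). Now I'll move over the blue rod.

Call:
play_rows:
  steps:
    - {"tx": -24.6,"ty": 2,"tz": -5.5,"ax": 0,"ay": 0,"az": 0,"claw": 6}
    - {"tx": -24.6,"ty": 2,"tz": -5.5,"ax": 0,"ay": 0,"az": 0,"claw": 6}
    - {"tx": -24.6,"ty": 2,"tz": -5.5,"ax": 0,"ay": 0,"az": 0,"claw": 6}
    - {"tx": -24.6,"ty": 2,"tz": -5.5,"ax": 0,"ay": 0,"az": 0,"claw": 6}
    - {"tx": -24.6,"ty": 2,"tz": -5.5,"ax": 0,"ay": 0,"az": 0,"claw": 6}
    - {"tx": -24.6,"ty": 2,"tz": -5.5,"ax": 0,"ay": 0,"az": 0,"claw": 6}
    - {"tx": -24.6,"ty": 2,"tz": -5.5,"ax": 0,"ay": 0,"az": 0,"claw": 6}
    - {"tx": -24.6,"ty": 2,"tz": -5.5,"ax": 0,"ay": 0,"az": 0,"claw": 6}
    - {"tx": -24.6,"ty": 2,"tz": -5.5,"ax": 0,"ay": 0,"az": 0,"claw": 6}
    - {"tx": -24.6,"ty": 2,"tz": -5.5,"ax": 0,"ay": 0,"az": 0,"claw": 6}

```text
time: 2.57
eef_pos: [0.4841, 0.2151, 0.2398]
tcp_rot: [0.499, -0.5, 0.501, -0.499]
contact_force: [0.2, -1.0, 0.2]
opening: 0.708
```

```bash
python3 - <<'E'
from h import *
s=ctrl.get_state();p,d=cams.read_camera("wrist");cv2.imwrite("pics/w2.png",p);np.savez("pics/w2.npz",p=p,d=d,**s)
P=cloud("wrist",d,s)
H,S,V=cv2.split(cv2.cvtColor(p,cv2.COLOR_BGR2HSV))
for nm,lo,hi in(("blue",108,125),("red",0,5),("turq",82,96)):
    m=((H>=lo)&(H<=hi)&(S>110)&(V>40)).astype(np.uint8)
    k,l,st,ce=cv2.connectedComponentsWithStats(m)
    for i in range(1,k):
        if st[i,4]<100: continue
        q=P[(l==i)&(d>0)]
        zt=np.percentile(q[:,2],90); t=q[abs(q[:,2]-zt)<.003]
        print(nm,st[i],"ztop",zt.round(3),t.mean(0).round(4),"mid",((t.max(0)+t.min(0))/2).round(4),np.ptp(t,axis=0).round(3))
delta((.483,.217,.20),270,s)
E
```

```text
blue [237 158  27  37 569] ztop 0.133 [0.4807 0.2186 0.1324] mid [0.4808 0.2181 0.1321] [0.022 0.023 0.004]
blue [138 227  27  49 300] ztop 0.009 [0.3424 0.0801 0.0083] mid [0.3412 0.0783 0.0087] [0.04  0.072 0.004]
red [247  54  32  33 775] ztop 0.133 [0.4908 0.3061 0.1325] mid [0.4912 0.306  0.1331] [0.023 0.023 0.005]
turq [ 316  121   62   50 1685] ztop 0.125 [0.5773 0.2374 0.1242] mid [0.5778 0.2368 0.124 ] [0.023 0.023 0.005]
turq [ 128  126   62   52 1644] ztop 0.125 [0.3875 0.2316 0.1244] mid [0.3874 0.2313 0.1242] [0.023 0.023 0.005]
t 2.5667 pos [0.4841 0.2151 0.2398] op 0.708 F [ 0.2 -1.   0.2] shift cm [-0.19  3.98 -0.11] rot [-0.02 -0.14  0.03]
```

View pics/w2.png

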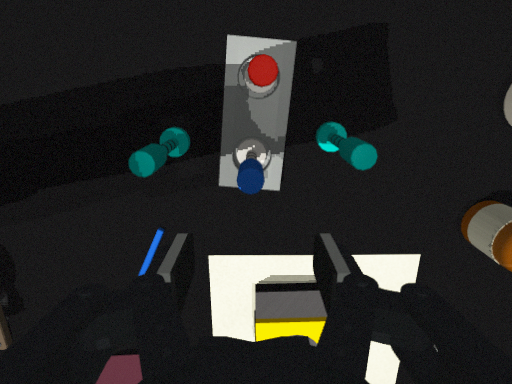

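Blue head at pixel (250,178), (0.481, 0.218). The red head is beyond it, and the turquoise rods sit well out to either side of the fingers. I'll go down over the head and grip.

Call:
play_rows:
  steps:
    - {"tx": -0.3,"ty": 3,"tz": -0.3,"ax": 0,"ay": 0,"az": 0,"claw": 6}
    - {"tx": -0.3,"ty": 6,"tz": -0.3,"ax": 0,"ay": 0,"az": 0,"claw": 6}
    - {"tx": -0.3,"ty": 8,"tz": -0.3,"ax": 0,"ay": 0,"az": 0,"claw": 6}
    - {"tx": -0.3,"ty": 10,"tz": -0.3,"ax": 0,"ay": 0,"az": 0,"claw": 6}
    - {"tx": -0.3,"ty": 12,"tz": -0.3,"ax": 0,"ay": 0,"az": 0,"claw": 6}
    - {"tx": -0.3,"ty": 13.5,"tz": -0.3,"ax": 0,"ay": 0,"az": 0,"claw": 6}
    - {"tx": -0.3,"ty": 14.6,"tz": -0.3,"ax": 0,"ay": 0,"az": 0,"claw": 6}
    - {"tx": -0.3,"ty": 14.6,"tz": -0.3,"ax": 0,"ay": 0,"az": 0,"claw": 6}
    - {"tx": -0.3,"ty": 14.6,"tz": -0.3,"ax": 0,"ay": 0,"az": 0,"claw": 6}
    - {"tx": -0.3,"ty": 14.6,"tz": -0.3,"ax": 0,"ay": 0,"az": 0,"claw": 6}

```text
time: 3.45
eef_pos: [0.4816, 0.2197, 0.0949]
tcp_rot: [0.499, -0.5, 0.501, -0.5]
contact_force: [-0.2, -0.0, 0.3]
opening: 0.701
```

Call:
play_rows:
  steps:
    - {"tx": 0,"ty": 0,"tz": 0,"ax": 0,"ay": 0,"az": 0,"claw": 4}
    - {"tx": 0,"ty": 0,"tz": 0,"ax": 0,"ay": 0,"az": 0,"claw": 3}
    - {"tx": 0,"ty": 0,"tz": 0,"ax": 0,"ay": 0,"az": 0,"claw": 2}
    - {"tx": 0,"ty": 0,"tz": 0,"ax": 0,"ay": 0,"az": 0,"claw": 1}
    - {"tx": 0,"ty": 0,"tz": 0,"ax": 0,"ay": 0,"az": 0,"claw": 1}
    - {"tx": 0,"ty": 0,"tz": 0,"ax": 0,"ay": 0,"az": 0,"claw": 1}
    - {"tx": 0,"ty": 0,"tz": 0,"ax": 0,"ay": 0,"az": 0,"claw": 1}
    - {"tx": 0,"ty": 0,"tz": 0,"ax": 0,"ay": 0,"az": 0,"claw": 1}
  grip_force: 40

```text
time: 4.12
eef_pos: [0.4813, 0.2203, 0.0948]
tcp_rot: [-0.499, 0.5, -0.5, 0.501]
contact_force: [0.6, -0.6, 6.3]
opening: 0.267
```

```bash
python3 - <<'E'
from h import *
delta((.481,.218,.19),270)
p,d=cams.read_camera("wrist");cv2.imwrite("pics/w3.png",p)
E
```

```text
t 4.1167 pos [0.4813 0.2203 0.0948] op 0.267 F [ 0.6 -0.6  6.3] shift cm [ 0.22 -9.52 -0.01] rot [-0.11  0.02 -0.03]
```

View pics/w3.png

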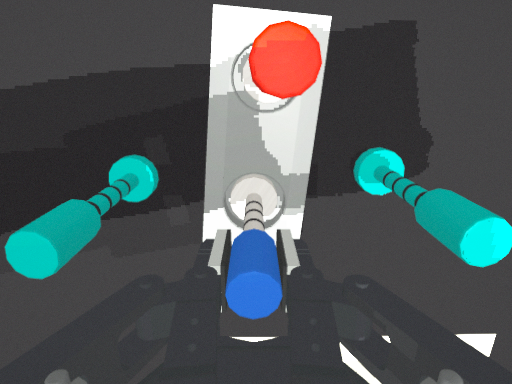

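The grip is on the blue head at pixel (253,275), with opening 0.267 (about 23 mm). Lifting 10.5 cm now.

Call:
play_rows:
  steps:
    - {"tx": 0,"ty": -0.5,"tz": 0,"ax": 0,"ay": 0,"az": 0,"claw": 1}
    - {"tx": 0,"ty": -1.5,"tz": 0,"ax": 0,"ay": 0,"az": 0,"claw": 1}
    - {"tx": 0,"ty": -3,"tz": 0,"ax": 0,"ay": 0,"az": 0,"claw": 1}
    - {"tx": 0,"ty": -4.5,"tz": 0,"ax": 0,"ay": 0,"az": 0,"claw": 1}
    - {"tx": 0,"ty": -6,"tz": 0,"ax": 0,"ay": 0,"az": 0,"claw": 1}
    - {"tx": 0,"ty": -7.5,"tz": 0,"ax": 0,"ay": 0,"az": 0,"claw": 1}
    - {"tx": 0,"ty": -9,"tz": 0,"ax": 0,"ay": 0,"az": 0,"claw": 1}
    - {"tx": 0,"ty": -10,"tz": 0,"ax": 0,"ay": 0,"az": 0,"claw": 1}
    - {"tx": 0,"ty": -10.5,"tz": 0,"ax": 0,"ay": 0,"az": 0,"claw": 1}
    - {"tx": 0,"ty": -10.5,"tz": 0,"ax": 0,"ay": 0,"az": 0,"claw": 1}
    - {"tx": 0,"ty": -10.5,"tz": 0,"ax": 0,"ay": 0,"az": 0,"claw": 1}

```text
time: 5.08
eef_pos: [0.48, 0.2199, 0.1982]
tcp_rot: [0.5, -0.5, 0.5, -0.5]
contact_force: [0.6, 0.2, -0.8]
opening: 0.267
```

```bash
python3 - <<'E'
from h import *
delta((.5375,-.025,.20),270)
for n in("scene","wrist"):
    p,d=cams.read_camera(n);cv2.imwrite(f"pics/{n}4.png",p)
    if n=="scene":cv2.imwrite(f"pics/{n}4c.png",cv2.resize(p[60:240,220:420],None,fx=3,fy=3))
E
```

```text
t 5.0833 pos [0.48   0.2199 0.1982] op 0.267 F [ 0.6  0.2 -0.8] shift cm [24.49 -0.18  5.74] rot [0.05 0.02 0.01]
```

View pics/scene4c.png

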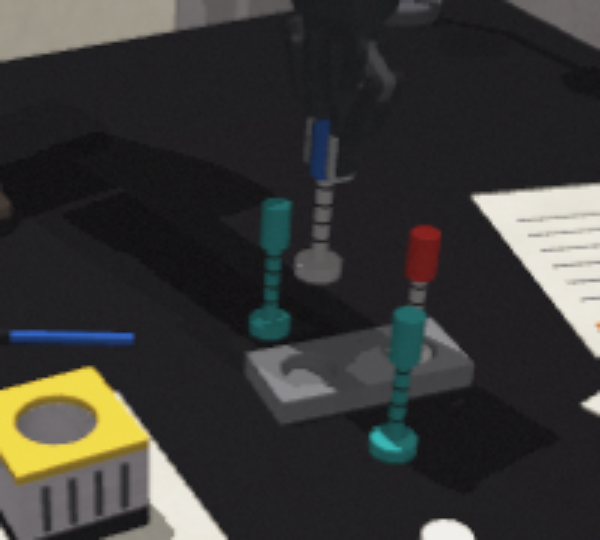

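View pics/wrist4.png

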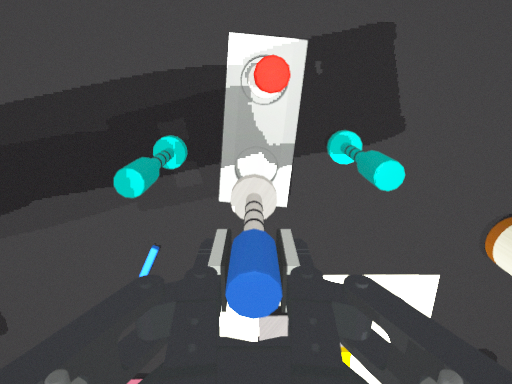

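The rod is out and hangs upright (foot at crop pixel (318,267)). The red rod hasn't moved. Carrying it to the well.

Call:
play_rows:
  steps:
    - {"tx": 0.8,"ty": 0,"tz": 0.2,"ax": 0,"ay": 0,"az": 0,"claw": 1}
    - {"tx": 2.5,"ty": 0,"tz": 0.6,"ax": 0,"ay": 0,"az": 0,"claw": 1}
    - {"tx": 5,"ty": 0,"tz": 1.2,"ax": 0,"ay": 0,"az": 0,"claw": 1}
    - {"tx": 7.7,"ty": 0,"tz": 1.8,"ax": 0,"ay": 0,"az": 0,"claw": 1}
    - {"tx": 10.5,"ty": 0,"tz": 2.5,"ax": 0,"ay": 0,"az": 0,"claw": 1}
    - {"tx": 13.3,"ty": 0,"tz": 3.1,"ax": 0,"ay": 0,"az": 0,"claw": 1}
    - {"tx": 16.1,"ty": 0,"tz": 3.8,"ax": 0,"ay": 0,"az": 0,"claw": 1}
    - {"tx": 18.9,"ty": 0,"tz": 4.4,"ax": 0,"ay": 0,"az": 0,"claw": 1}
    - {"tx": 21.4,"ty": 0,"tz": 5,"ax": 0,"ay": 0,"az": 0,"claw": 1}
    - {"tx": 23.2,"ty": 0,"tz": 5.4,"ax": 0,"ay": 0,"az": 0,"claw": 1}
    - {"tx": 24.2,"ty": 0,"tz": 5.7,"ax": 0,"ay": 0,"az": 0,"claw": 1}
    - {"tx": 24.5,"ty": 0,"tz": 5.7,"ax": 0,"ay": 0,"az": 0,"claw": 1}

```text
time: 6.18
eef_pos: [0.5376, -0.0268, 0.1981]
tcp_rot: [-0.5, 0.501, -0.5, 0.499]
contact_force: [-0.7, -0.4, -1.7]
opening: 0.272
```

Call:
play_rows:
  steps:
    - {"tx": 0,"ty": 0,"tz": 0,"ax": 0,"ay": 0,"az": 0,"claw": 1}
    - {"tx": 0,"ty": 0,"tz": 0,"ax": 0,"ay": 0,"az": 0,"claw": 1}
    - {"tx": 0,"ty": 0,"tz": 0,"ax": 0,"ay": 0,"az": 0,"claw": 1}

```text
time: 6.43
eef_pos: [0.5372, -0.0239, 0.1985]
tcp_rot: [0.5, -0.5, 0.499, -0.5]
contact_force: [-0.3, -0.5, -1.4]
opening: 0.272
```

```bash
python3 - <<'E'
from h import *
s=ctrl.get_state();delta((.5375,-.025,.20),270,s)
p,d=cams.read_camera("wrist");cv2.imwrite("pics/w5.png",p);np.savez("pics/w5.npz",p=p,d=d,**s)
p,d=cams.read_camera("scene");cv2.imwrite("pics/scene5.png",p);np.savez("pics/scene5.npz",p=p,d=d)
cv2.imwrite("pics/scene5c.png",cv2.resize(p[80:260,150:330],None,fx=3,fy=3))
p,d=cams.read_camera("top");np.savez("pics/top5.npz",p=p,d=d)
cv2.imwrite("pics/top5c.png",cv2.resize(p[90:230,210:350],None,fx=4,fy=4))
E
```

```text
t 6.4333 pos [ 0.5372 -0.0239  0.1985] op 0.272 F [-0.3 -0.5 -1.4] shift cm [ 0.11 -0.15  0.03] rot [ 0.03  0.09 -0.03]
```

View pics/w5.png

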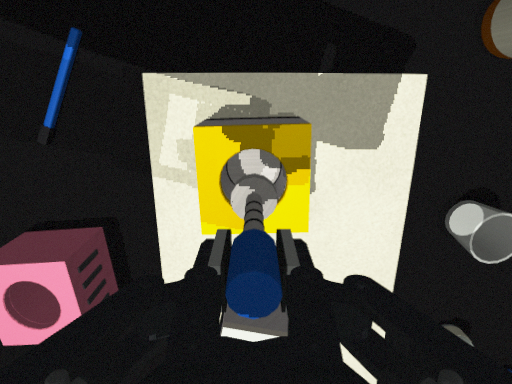

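View pics/scene5c.png

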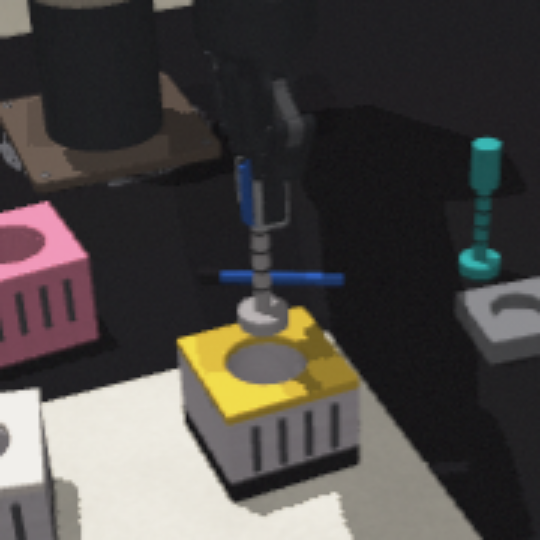

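View pics/top5c.png

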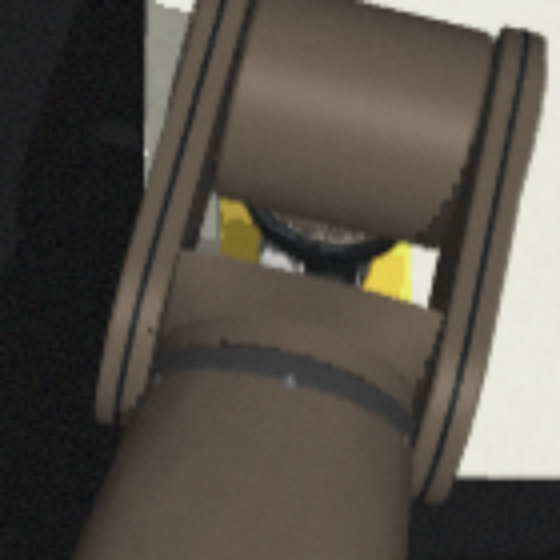

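```bash
python3 - <<'E'
from h import *
z=np.load("pics/w5.npz");p,d=z["p"],z["d"];s={k:z[k] for k in("tcp_rot","eef_pos")}
P=cloud("wrist",d,s);H,S,V=cv2.split(cv2.cvtColor(p,cv2.COLOR_BGR2HSV))
w=np.zeros((384,512),bool);w[150:235,215:295]=1
m=w&(P[...,2]>.1)&(P[...,2]<.14)&(d>0)&(S<80)
q=P[m];print(len(q),"z hist",np.histogram(q[:,2],8))
zt=np.median(q[:,2]);t=q
print("foot z",zt,"x",np.percentile(t[:,0],[0,1,50,99,100]).round(4),"y",np.percentile(t[:,1],[0,1,50,99,100]).round(4))
c=max(cv2.findContours(m.astype(np.uint8),0,1)[0],key=len).reshape(-1,2)
# outline in side and far: foot top disc edge rays at z=zt
g=onz("wrist",c,zt,s)[:,:2]
g2=g[g[:,1]<np.percentile(t[:,1],1)+.014]
from scipy.optimize import least_squares
r=least_squares(lambda a:np.hypot(*(g2-a[:2]).T)-.018,g2.mean(0)+[0,.01],loss="soft_l1",f_scale=.001);print("foot c",r.x.round(4),len(g2),np.abs(r.fun).mean())
for zz in(.111,):pass
b=(H>=108)&(H<=125)&(S>110)&(V>30)&w[::1].__class__(1) if 0 else (H>=108)&(H<=125)&(S>110)&(V>30)&(np.arange(512)[None]>220)&(np.arange(512)[None]<290)&(d>0)
t=P[b];print("head ztop",np.percentile(t[:,2],95),"top",t[t[:,2]>np.percentile(t[:,2],95)-.004].mean(0).round(4))
y=((H>=22)&(H<=34)&(S>110)&(V>50)).astype(np.uint8)
c=max(cv2.findContours(y,0,1)[0],key=len).reshape(-1,2)
g=onz("wrist",c,.08,s)[:,:2];print("yellow rect",cv2.minAreaRect((g*1000).astype(np.float32)))
# scene: foot
z=np.load("pics/scene5.npz");p,d=z["p"],z["d"];P=cloud("scene",d)
n=np.linalg.norm(P-np.array([.5372,-.024,.117]),axis=-1)<.035
n&=(d>0)&(P[...,2]>.1); q=P[n]
print("scene foot",len(q),q.mean(0).round(4),q.min(0).round(4),q.max(0).round(4))
E
```

```text
1416 z hist (array([  39,   52,   87, 1137,   21,   29,   24,   27]), array([0.11133714, 0.11491817, 0.1184992 , 0.12208024, 0.12566127,
       0.1292423 , 0.13282333, 0.13640436, 0.13998539]))
foot z 0.1232253134013765 x [0.519  0.52   0.5364 0.5533 0.5538] y [-0.0418 -0.0396 -0.0208 -0.0086 -0.0083]
foot c [ 0.5365 -0.021 ] 87 0.003991370999540755
head ztop 0.23695253807094752 top [ 0.5369 -0.0253  0.2361]
yellow rect ((536.559326171875, -25.166919708251953), (100.23387145996094, 100.65129852294922), 1.6303421258926392)
scene foot 231 [ 0.5435 -0.0295  0.126 ] [ 0.5211 -0.0452  0.112 ] [ 0.5576 -0.0104  0.1514]
```

Foot centre is at about (0.5365, -0.022), with its underside at 0.111. The well axis is at (0.5365, -0.025), so I'll correct y by 0.25 cm. The floor is about 9.1 cm down. I'll lower 8.4 cm first, then creep.

Call:
play_rows:
  steps:
    - {"tx": 0.25,"ty": 0.5,"tz": 0,"ax": 0,"ay": 0,"az": 0,"claw": 1}
    - {"tx": 0.25,"ty": 1.2,"tz": 0,"ax": 0,"ay": 0,"az": 0,"claw": 1}
    - {"tx": 0.25,"ty": 2,"tz": 0,"ax": 0,"ay": 0,"az": 0,"claw": 1}
    - {"tx": 0.25,"ty": 2.8,"tz": 0,"ax": 0,"ay": 0,"az": 0,"claw": 1}
    - {"tx": 0.25,"ty": 3.6,"tz": 0,"ax": 0,"ay": 0,"az": 0,"claw": 1}
    - {"tx": 0.25,"ty": 4.4,"tz": 0,"ax": 0,"ay": 0,"az": 0,"claw": 1}
    - {"tx": 0.25,"ty": 5.2,"tz": 0,"ax": 0,"ay": 0,"az": 0,"claw": 1}
    - {"tx": 0.25,"ty": 6,"tz": 0,"ax": 0,"ay": 0,"az": 0,"claw": 1}
    - {"tx": 0.25,"ty": 6.8,"tz": 0,"ax": 0,"ay": 0,"az": 0,"claw": 1}
    - {"tx": 0.25,"ty": 7.5,"tz": 0,"ax": 0,"ay": 0,"az": 0,"claw": 1}
    - {"tx": 0.25,"ty": 8.1,"tz": 0,"ax": 0,"ay": 0,"az": 0,"claw": 1}
    - {"tx": 0.25,"ty": 8.4,"tz": 0,"ax": 0,"ay": 0,"az": 0,"claw": 1}

```text
time: 7.58
eef_pos: [0.537, -0.0273, 0.1135]
tcp_rot: [-0.5, 0.5, -0.499, 0.5]
contact_force: [0.5, 0.3, -1.7]
opening: 0.266
```

Call:
play_rows:
  steps:
    - {"tx": 0,"ty": 0,"tz": 0,"ax": 0,"ay": 0,"az": 0,"claw": 1}
    - {"tx": 0,"ty": 0,"tz": 0,"ax": 0,"ay": 0,"az": 0,"claw": 1}
    - {"tx": 0,"ty": 0.1,"tz": 0,"ax": 0,"ay": 0,"az": 0,"claw": 1}
    - {"tx": 0,"ty": 0.2,"tz": 0,"ax": 0,"ay": 0,"az": 0,"claw": 1}
    - {"tx": 0,"ty": 0.3,"tz": 0,"ax": 0,"ay": 0,"az": 0,"claw": 1}
    - {"tx": 0,"ty": 0.4,"tz": 0,"ax": 0,"ay": 0,"az": 0,"claw": 1}
    - {"tx": 0,"ty": 0.4,"tz": 0,"ax": 0,"ay": 0,"az": 0,"claw": 1}
    - {"tx": 0,"ty": 0.4,"tz": 0,"ax": 0,"ay": 0,"az": 0,"claw": 1}

```text
time: 8.25
eef_pos: [0.5375, -0.0274, 0.1107]
tcp_rot: [0.5, -0.5, 0.5, -0.5]
contact_force: [0.0, -0.3, -1.6]
opening: 0.273
```

Call:
play_rows:
  steps:
    - {"tx": 0,"ty": 0.05,"tz": 0,"ax": 0,"ay": 0,"az": 0,"claw": 1}
    - {"tx": 0,"ty": 0.1,"tz": 0,"ax": 0,"ay": 0,"az": 0,"claw": 1}
    - {"tx": 0,"ty": 0.15,"tz": 0,"ax": 0,"ay": 0,"az": 0,"claw": 1}
    - {"tx": 0,"ty": 0.2,"tz": 0,"ax": 0,"ay": 0,"az": 0,"claw": 1}
    - {"tx": 0,"ty": 0.25,"tz": 0,"ax": 0,"ay": 0,"az": 0,"claw": 1}
    - {"tx": 0,"ty": 0.3,"tz": 0,"ax": 0,"ay": 0,"az": 0,"claw": 1}
    - {"tx": 0,"ty": 0.3,"tz": 0,"ax": 0,"ay": 0,"az": 0,"claw": 1}
    - {"tx": 0,"ty": 0.3,"tz": 0,"ax": 0,"ay": 0,"az": 0,"claw": 1}

```text
time: 8.92
eef_pos: [0.5375, -0.0274, 0.1077]
tcp_rot: [0.5, -0.5, 0.5, -0.5]
contact_force: [0.4, -1.1, -1.6]
opening: 0.271
```

Call:
play_rows:
  steps:
    - {"tx": 0,"ty": 0.03,"tz": 0,"ax": 0,"ay": 0,"az": 0,"claw": 1}
    - {"tx": 0,"ty": 0.06,"tz": 0,"ax": 0,"ay": 0,"az": 0,"claw": 1}
    - {"tx": 0,"ty": 0.09,"tz": 0,"ax": 0,"ay": 0,"az": 0,"claw": 1}
    - {"tx": 0,"ty": 0.1,"tz": 0,"ax": 0,"ay": 0,"az": 0,"claw": 1}
    - {"tx": 0,"ty": 0.1,"tz": 0,"ax": 0,"ay": 0,"az": 0,"claw": 1}

```text
time: 9.33
eef_pos: [0.5376, -0.0275, 0.1068]
tcp_rot: [-0.5, 0.5, -0.5, 0.5]
contact_force: [-0.1, -0.9, 0.0]
opening: 0.269
```

Call:
play_rows:
  steps:
    - {"tx": 0,"ty": 0.03,"tz": 0,"ax": 0,"ay": 0,"az": 0,"claw": 1}
    - {"tx": 0,"ty": 0.05,"tz": 0,"ax": 0,"ay": 0,"az": 0,"claw": 1}
    - {"tx": 0,"ty": 0.05,"tz": 0,"ax": 0,"ay": 0,"az": 0,"claw": 1}
    - {"tx": 0,"ty": 0.05,"tz": 0,"ax": 0,"ay": 0,"az": 0,"claw": 1}

```text
time: 9.67
eef_pos: [0.5377, -0.0275, 0.1068]
tcp_rot: [0.5, -0.5, 0.5, -0.5]
contact_force: [-1.1, 0.1, 3.4]
opening: 0.272
```

The rod has touched the floor: Fz went from -1.6 to +3.4 N and the TCP stopped at the predicted height. Holding still.

Call:
play_rows:
  steps:
    - {"tx": 0,"ty": 0,"tz": 0,"ax": 0,"ay": 0,"az": 0,"claw": 1}
    - {"tx": 0,"ty": 0,"tz": 0,"ax": 0,"ay": 0,"az": 0,"claw": 1}
    - {"tx": 0,"ty": 0,"tz": 0,"ax": 0,"ay": 0,"az": 0,"claw": 1}
    - {"tx": 0,"ty": 0,"tz": 0,"ax": 0,"ay": 0,"az": 0,"claw": 1}
    - {"tx": 0,"ty": 0,"tz": 0,"ax": 0,"ay": 0,"az": 0,"claw": 1}
    - {"tx": 0,"ty": 0,"tz": 0,"ax": 0,"ay": 0,"az": 0,"claw": 1}
    - {"tx": 0,"ty": 0,"tz": 0,"ax": 0,"ay": 0,"az": 0,"claw": 1}
    - {"tx": 0,"ty": 0,"tz": 0,"ax": 0,"ay": 0,"az": 0,"claw": 1}
    - {"tx": 0,"ty": 0,"tz": 0,"ax": 0,"ay": 0,"az": 0,"claw": 1}
    - {"tx": 0,"ty": 0,"tz": 0,"ax": 0,"ay": 0,"az": 0,"claw": 1}
    - {"tx": 0,"ty": 0,"tz": 0,"ax": 0,"ay": 0,"az": 0,"claw": 1}
    - {"tx": 0,"ty": 0,"tz": 0,"ax": 0,"ay": 0,"az": 0,"claw": 1}

```text
time: 10.67
eef_pos: [0.5377, -0.0275, 0.1068]
tcp_rot: [-0.5, 0.5, -0.5, 0.5]
contact_force: [-2.3, 0.5, 4.8]
opening: 0.269
```

Call:
play_rows:
  steps:
    - {"tx": 0,"ty": 0,"tz": 0,"ax": 0,"ay": 0,"az": 0,"claw": 1}
    - {"tx": 0,"ty": 0,"tz": 0,"ax": 0,"ay": 0,"az": 0,"claw": 1}
    - {"tx": 0,"ty": 0,"tz": 0,"ax": 0,"ay": 0,"az": 0,"claw": 1}
    - {"tx": 0,"ty": 0,"tz": 0,"ax": 0,"ay": 0,"az": 0,"claw": 1}
    - {"tx": 0,"ty": 0,"tz": 0,"ax": 0,"ay": 0,"az": 0,"claw": 1}
    - {"tx": 0,"ty": 0,"tz": 0,"ax": 0,"ay": 0,"az": 0,"claw": 1}
    - {"tx": 0,"ty": 0,"tz": 0,"ax": 0,"ay": 0,"az": 0,"claw": 1}
    - {"tx": 0,"ty": 0,"tz": 0,"ax": 0,"ay": 0,"az": 0,"claw": 1}
    - {"tx": 0,"ty": 0,"tz": 0,"ax": 0,"ay": 0,"az": 0,"claw": 1}
    - {"tx": 0,"ty": 0,"tz": 0,"ax": 0,"ay": 0,"az": 0,"claw": 1}
    - {"tx": 0,"ty": 0,"tz": 0,"ax": 0,"ay": 0,"az": 0,"claw": 1}
    - {"tx": 0,"ty": 0,"tz": 0,"ax": 0,"ay": 0,"az": 0,"claw": 1}

```text
time: 11.67
eef_pos: [0.5377, -0.0275, 0.1068]
tcp_rot: [-0.5, 0.5, -0.5, 0.5]
contact_force: [-2.0, -0.1, 5.1]
opening: 0.271
```

```bash
python3 - <<'E'
from h import *
s=ctrl.get_state();delta((.5375,-.027,.20),270,s)
p,d=cams.read_camera("wrist");a=p
q,d=cams.read_camera("scene");q=cv2.resize(q[80:260,150:330],(384,384))
cv2.imwrite("pics/hold.png",np.hstack([cv2.resize(a[:,100:420],(320,384)),q]))
P=cloud("scene",d)
E
```

```text
t 11.6667 pos [ 0.5377 -0.0275  0.1068] op 0.271 F [-2.  -0.1  5.1] shift cm [-0.05 -9.32 -0.02] rot [-0.01  0.02  0.01]
```

View pics/hold.png

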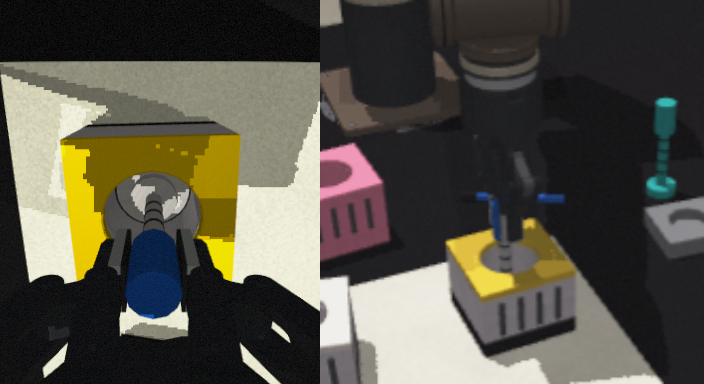

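The rod stands in the yellow well on its floor, pressed at about 5–6 N. It has been held for 2 s, so I'm opening the fingers.

Call:
play_rows:
  steps:
    - {"tx": 0,"ty": 0,"tz": 0,"ax": 0,"ay": 0,"az": 0,"claw": 2.2}
    - {"tx": 0,"ty": 0,"tz": 0,"ax": 0,"ay": 0,"az": 0,"claw": 2.4}
    - {"tx": 0,"ty": 0,"tz": 0,"ax": 0,"ay": 0,"az": 0,"claw": 2.7}
    - {"tx": 0,"ty": 0,"tz": 0,"ax": 0,"ay": 0,"az": 0,"claw": 3.2}
    - {"tx": 0,"ty": 0,"tz": 0,"ax": 0,"ay": 0,"az": 0,"claw": 4}
    - {"tx": 0,"ty": 0,"tz": 0,"ax": 0,"ay": 0,"az": 0,"claw": 5}
    - {"tx": 0,"ty": 0,"tz": 0,"ax": 0,"ay": 0,"az": 0,"claw": 6}
    - {"tx": 0,"ty": 0,"tz": 0,"ax": 0,"ay": 0,"az": 0,"claw": 6}
    - {"tx": 0,"ty": 0,"tz": 0,"ax": 0,"ay": 0,"az": 0,"claw": 6}
    - {"tx": 0,"ty": 0,"tz": 0,"ax": 0,"ay": 0,"az": 0,"claw": 6}

```text
time: 12.6
eef_pos: [0.5375, -0.0275, 0.1062]
tcp_rot: [-0.5, 0.5, -0.5, 0.5]
contact_force: [0.7, 0.1, 0.1]
opening: 0.703
```

Call:
play_rows:
  steps:
    - {"tx": 0,"ty": -1,"tz": 0,"ax": 0,"ay": 0,"az": 0,"claw": 6}
    - {"tx": 0,"ty": -2,"tz": 0,"ax": 0,"ay": 0,"az": 0,"claw": 6}
    - {"tx": 0,"ty": -3.5,"tz": 0,"ax": 0,"ay": 0,"az": 0,"claw": 6}
    - {"tx": 0,"ty": -5,"tz": 0,"ax": 0,"ay": 0,"az": 0,"claw": 6}
    - {"tx": 0,"ty": -7,"tz": 0,"ax": 0,"ay": 0,"az": 0,"claw": 6}
    - {"tx": 0,"ty": -9,"tz": 0,"ax": 0,"ay": 0,"az": 0,"claw": 6}
    - {"tx": 0,"ty": -11,"tz": 0,"ax": 0,"ay": 0,"az": 0,"claw": 6}
    - {"tx": 0,"ty": -13,"tz": 0,"ax": 0,"ay": 0,"az": 0,"claw": 6}
    - {"tx": 0,"ty": -14,"tz": 0,"ax": 0,"ay": 0,"az": 0,"claw": 6}
    - {"tx": 0,"ty": -14,"tz": 0,"ax": 0,"ay": 0,"az": 0,"claw": 6}
    - {"tx": 0,"ty": -14,"tz": 0,"ax": 0,"ay": 0,"az": 0,"claw": 6}

```text
time: 13.52
eef_pos: [0.5377, -0.0275, 0.2469]
tcp_rot: [0.5, -0.499, 0.5, -0.5]
contact_force: [-0.2, -0.2, 0.1]
opening: 0.704
```

```bash
python3 - <<'E'
from h import *
s=ctrl.get_state();delta((.5375,-.027,.20),270,s)
p,d=cams.read_camera("wrist");P=cloud("wrist",d,s)
H,S,V=cv2.split(cv2.cvtColor(p,cv2.COLOR_BGR2HSV))
near=np.hypot(P[...,0]-.5365,P[...,1]+.025)<.03
b=(H>=105)&(H<=125)&(S>110)&(V>30)&(d>0)&near
t=P[b];zt=np.percentile(t[:,2],92);print("head top",zt,t[abs(t[:,2]-zt)<.003].mean(0).round(4))
f=P[near&(d>0)&(P[...,2]>.026)&(P[...,2]<.038)];print("foot top",len(f),np.median(f[:,2]),f[:,0].min(),f[:,0].max(),f[:,1].min(),f[:,1].max())
q,d=cams.read_camera("scene");P=cloud("scene",d)
H,S,V=cv2.split(cv2.cvtColor(q,cv2.COLOR_BGR2HSV))
for nm,lo,hi in(("red",0,5),("blue",105,125)):
    t=P[(H>=lo)&(H<=hi)&(S>110)&(V>50)&(d>0)&(P[...,2]>.09)];print(nm,t.mean(0).round(4),t[:,2].max())
q=cv2.resize(q[80:260,200:400],(427,384))
cv2.imwrite("pics/end.png",np.hstack([p[:,100:420],q]))
E
```

```text
t 13.5167 pos [ 0.5377 -0.0275  0.2469] op 0.704 F [-0.2 -0.2  0.1] shift cm [-0.05  4.69 -0.03] rot [-0.09  0.02  0.02]
head top 0.14524096277944848 [ 0.5372 -0.0292  0.1444]
foot top 518 0.03141600419274446 0.5066249439267992 0.5664213062040382 -0.05097006495602316 -0.012302002354682394
red [0.4973 0.302  0.1182] 0.13534664160812693
blue [ 0.5444 -0.0335  0.1319] 0.14736241240516967
```

View pics/end.png

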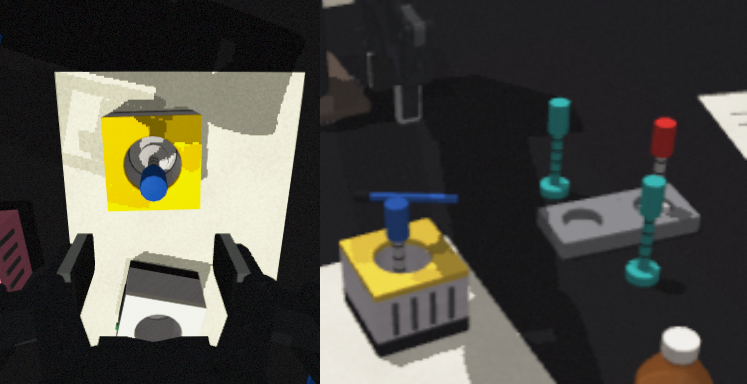

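The blue rod stands upright in the yellow well with its head top at 0.145 m, as expected, and about 4 mm off the axis. The red rod is still in the stand and the gripper is clear. Handing in.

```bash
python3 -c "
from plant import ctrl
print(ctrl.sign_off())"
```

```text
the job is handed in; nothing more can be done
None
```

The blue-headed rod is standing upright on the floor of the yellow block's well, and I handed the job in at about 13.6 s. I lifted it out of the stand, lowered it until the foot touched at a few newtons, held it still for over 2 s, then let go and backed off.

**Blue rod, after release:** the head top is at 0.145 m, which is the expected height for a bottomed rod. It is about 4 mm off the well's axis and shows no visible tilt. The measured force on the tool was about zero, with the gripper clear above.

**Red rod:** it is still upright in the stand and looks unmoved, judged by eye in the scene picture. My last figure for it averages a different set of points from the first, so it doesn't measure any shift.

**Checks that disagreed:** the scene camera put positions about 5–9 mm off from the wrist and top cameras, so I used the wrist camera. My circle fit of the foot before lowering was poor (about 4 mm average error), so I took the foot's position from its measured edges instead. The last foot-top reading mixed in points from the well wall, so I relied on the head's height and position.

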